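# Seal the loaded centrifuge bucket

### The job

Two centrifuge buckets stand open on the bench; one of them holds blood tubes, the other only an empty insert. Pick up the orange sealing cap by its handle and close the bucket with the tubes: push the cap in against the sprung seal, turn it a quarter turn clockwise to the stop and let it rise into its locking notches. Finish with the cap locked and still gripped by its handle - do not let go - without pressing on the empty bucket's seal or disturbing the other things on the bench.

Things in the scene. Friction and masses are not known exactly. Their poses are not given: they have to be found in the camera images.
- cap: the sealing cap, about 160 g, loose, upright on the bench at the start. Origin: centre of its underside, z up. White plug 53 mm in diameter, 21.5 mm high (its foot tapered to 45 mm over the lowest 7 mm); orange flange 78 mm in diameter from 21.5 to 27.5 mm; on it a black handle bar 56 mm long (along the cap's x), 14 mm wide, its top at 57.5 mm. The cap is the same after half a turn.
- cap_handle (a point): centre of the cap's black handle bar (30 mm high), 42.5 mm above the cap's underside; x along the bar.
- cap_lug (a point): tip of one of the cap's two steel lugs, which stick out of the plug at +x and -x, under the ends of the bar: 9 mm wide, 5 mm high (8 to 13 mm above the underside), reaching 33 mm from the axis. The lugs enter a bucket's slots when the bar lines up with them within about 4 degrees.
- bucket_a: open aluminium centrifuge bucket, 82 mm in diameter, upright in a black loading cradle screwed to the bench (round foot of 100 mm; two forks at the bucket's +y and -y sides, 66 mm high, 97 mm over their backs). It cannot move. Origin: on its axis at bench level, z up. Around the mouth's lip lies a black sprung sealing ring, seal_a.
- bucket_b: a second bucket in a cradle, just like bucket_a in all its measures and its frame; its sealing ring is seal_b.
- bucket_a_mouth (a point): centre of bucket_a's mouth, at the top of its aluminium lip, 105 mm above the bench; axes as the bucket's. The lip has an inner diameter of 57 mm, is 6 mm thick, and has two slots 14 mm wide for the cap's lugs at the bucket's +x and -x sides (a small white mark on the outer wall below each).
- bucket_b_mouth (a point): the same for bucket_b.
- bucket_a_lock (a point): centre of one of bucket_a's two locking notches, at its -y side (the other is at +y). From each slot a track runs under the lip, clockwise seen from above, to a fixed stop at about 93 degrees; over the last 10 degrees of the turn the lugs can rise 3 mm into the notch in the lip's underside, which keeps them from turning back. Anticlockwise from the slots is blocked.
- bucket_b_lock (a point): the same for bucket_b.
- seal_a (a joint): sinking of bucket_a's sealing ring (m): 0 free, its top 8 mm above the lip; 0.008 flush. Its spring pushes up with 5 N plus 1 N per mm. Heights of the cap's underside above the bench: 91.5 mm where the flange meets the ring; 86 mm or less for the lugs to turn under the lip (10.5 N); 83.5 mm where the flange lands hard on the lip (13 N); 89 mm with the lugs up in their notches (7.5 N).
- seal_b (a joint): the same for bucket_b's sealing ring.
- tube_insert: blue round insert, 66 mm in diameter, holding seven tubes with purple and red stoppers, fixed inside one of the two buckets: on the axis of the bucket that must be closed. Origin: centre of its underside, 24 mm above the bench; the stoppers' tops are 80 mm above the bench, 25 mm below the lip
- empty_insert: the same blue insert without tubes, showing seven dark empty bores, fixed inside the other bucket. Origin: centre of its underside
- spray_bottle: bystander: white bottle with blue cap and blue label, 64 mm in diameter, 170 mm high, loose. Origin: centre of its underside
- specimen_jar: bystander: clear specimen jar with a yellow lid, 56 mm in diameter, 65 mm high, loose. Origin: centre of its underside
- tube_rack: bystander: green rack with tubes, 75 by 200 mm (long side along its y), 80 mm high with the tubes, loose. Origin: centre of its underside
Not all that is in view belongs to the job. What is shaped like the cap but green or turquoise is not meant.

How it is judged:
By the outcome, as a careful person would: the job done as asked, in the order asked, and still so for the second after the job is handed in, while the arm keeps its last pose, push and grip.
It also fails if it takes over 51 s, if anything falls off the work surface, if the arm or the gripper's body presses on something with over 40 N, if the wrist force passes 120 N, or if a joint passes its speed limit or range.

### The arm

A 6-joint arm with a two-finger parallel gripper is mounted at the origin on the work surface. World frame = base frame: x ahead of the robot, y to its left, z up, the work surface at z = 0. Lengths are in m, angles in rad, forces in N, time in s.
With the tool pointing down it reaches from about 0.325 to 0.9 m from the base axis. Payload 6.1 kg.
Tool frame: the origin (TCP) lies at the very end of the fingers, on their centre line; the grasp point (between the pads) lies 19 mm behind it; z points along the fingers, y is the direction in which the jaws open and shut (so a half turn about z gives the same grasp; the last joint's range is limited). The gripper opens to 85 mm and grips with 20 to 120 N. Pads are 22 mm wide; open, the fingers measure 114 mm over their backs; the gripper's body (76 mm by 85 mm) begins 54 mm behind the grasp point. The pads swing forward as they close: fully open they stand 13 mm farther back than shut.
Start: joints at [1.203, 0.22, 1.526, -0, 1.395, -0.126], TCP at [0.15, 0.607, 0.231] pointing down, gripper open.
Joint ranges: [-2.98, 2.98], [-0.91, 2.08], [0.09, 2.57], [-1.24, 4.39], [0.2, 2.65], [-2.68, 2.68]. Speed limits (rad/s): [2.57, 2.57, 3.01, 3.14, 3.14, 3.14].

### API

Orientations are given as a unit quaternion [x, y, z, w].
In Python, from cell import robot, viewer gives the robot as it stands. The module is installed in compiled form; this text tells all that it offers.
- The arm moves only by the shell command python3 -m creep 'ROWS' [FORCE]. ROWS is JSON, one flat list of numbers, 5 for each row, row after row: the shift along the tool's x, y, z in units of 60 mm (1.0 is 60 mm), then the turn about the tool's z in rad, then the finger opening in mm, from 0 to 85.4. In form: [dx, dy, dz, roll, fingers, dx, dy, dz, roll, fingers, ...]. A call has 1 to 20 rows; each row is the pose to reach, as a shift and turn from the pose commanded when the call began, along the tool's axes at that moment; what a row does not reach only later rows make up. A row lasts 1/8 s, in which the tool goes at most 62.5 mm and 10.7 degrees, less where a joint would pass 70% of its speed; a pose out of reach is approached as far as the arm can. A call with a gripper value outside its range is refused whole. The fingers move at their own pace and stop on an object; FORCE is the grip in N (left out, the last holds). Time passes only in rows, so rows that repeat a pose let the fingers close. It gives the time, the measured TCP pose, the force and the opening at its end, in the units of the state.
- robot.sense(): the state, without advancing time (a new reading comes with each control period).
- viewer.camera(name): name is "scene" or "top" or "wrist"; returns a dict with "color" (420x560x3 uint8, red, green, blue), "mtx" (3x3 intrinsics, pixels), "world_to_cam" (4x4, takes a point from world to camera coordinates). Camera axes: x right, y down, z forward; pixel columns grow to the right and rows downward; lengths in m; the calibration is good to about 2 mm. The wrist camera is an equidistant fisheye: a pixel r from the principal point sees the ray r / f radians off the axis. A picture is of the moment at which its call begins. There is no depth.
- robot.finish_job(): hands the job in, once; it reports no verdict.
The state is a dict: "clock": time; "joint_positions": joint angles; "qd": joint speeds; "joint_efforts": joint torques, N m; "tool_pos": TCP position; "tcp_rot": TCP orientation; "contact_force": force on the tool from outside, world axes, zero at the start; "wrist_torque": the same for the moment, N m; "width": finger opening in m.
Only numpy, scipy, OpenCV 4.12 (cv2) and the standard library are available. Lean on these libraries where they do the work, as an engineer would, in place of code of your own. Each camera call takes 0.05 s, during which the arm holds its last target. There are 200 camera calls.

## Working session

There is one attempt and no reset: what is moved stays moved. The work goes in short steps, Python scripts to look and compute and a shell command to move; the robot and the scene stay as the last step left them, time stands still between calls to the robot, and variables do not carry over. Pictures are saved under pics/ and viewed, about 8 in all and at most 12, crops included, and the job is handed in when it is done.

```bash
mkdir -p pics; python3 - <<'E'
from cell import robot, viewer
import cv2, pickle
s=robot.sense(); print(s)
d={}
for n in("scene","top","wrist"):
    c=viewer.camera(n); d[n]=c; cv2.imwrite(f"pics/{n}0.png",c["color"][:,:,::-1]); print(n,c["mtx"].tolist(),c["world_to_cam"].round(4).tolist())
pickle.dump(d,open("v0.pkl","wb"))
E
```

```text
{'clock': 0.0, 'joint_positions': array([ 1.20288218e+00,  2.21243393e-01,  1.52762309e+00,  9.50983655e-06,
        1.39469320e+00, -1.26083730e-01]), 'qd': array([-0.00044922,  0.00078877, -0.00052949, -0.00144947, -0.00137605,
       -0.00123604]), 'joint_efforts': array([ 7.69622202e-04, -4.96878362e+01, -3.89416337e+01, -2.05509750e-04,
        1.07239903e-02,  7.34813970e-07]), 'tool_pos': array([0.14944511, 0.60624277, 0.23018221]), 'tcp_rot': array([ 1.20621559e-01,  9.92698077e-01, -9.52520840e-04, -2.45002930e-04]), 'contact_force': array([ 0.22372739, -0.2766491 ,  0.26838687]), 'wrist_torque': array([-0.03160733, -0.02134072, -0.0049967 ]), 'width': 0.08544198286932124}
scene [[518.7970209855318, 0.0, 287.15145601179205], [0.0, 518.7970209855318, 209.79452070557417], [0.0, 0.0, 1.0]] [[-0.7528, 0.6583, 0.004, 0.5015], [0.4616, 0.5321, -0.7098, -0.1323], [-0.4693, -0.5325, -0.7044, 1.6549], [0.0, 0.0, 0.0, 1.0]]
top [[449.1324935041517, 0.0, 274.7387246980535], [0.0, 449.1324935041517, 206.7408909971244], [0.0, 0.0, 1.0]] [[0.0118, -0.9999, 0.0009, -0.1214], [-0.9973, -0.0118, -0.0726, 0.5531], [0.0726, -0.0001, -0.9974, 1.0365], [0.0, 0.0, 0.0, 1.0]]
wrist [[325.19226210127806, 0.0, 281.11455998773806], [0.0, 325.19226210127806, 215.707468990564], [0.0, 0.0, 1.0]] [[0.2393, 0.9709, -0.0013, -0.6243], [0.9368, -0.2305, 0.2632, -0.0338], [0.2553, -0.0642, -0.9647, 0.3779], [0.0, 0.0, 0.0, 1.0]]
```

View pics/top0.png

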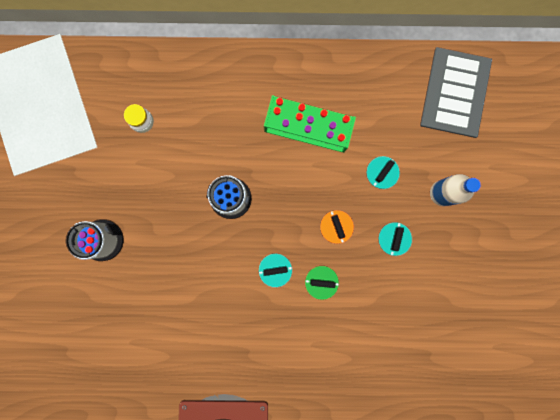

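View pics/scene0.png

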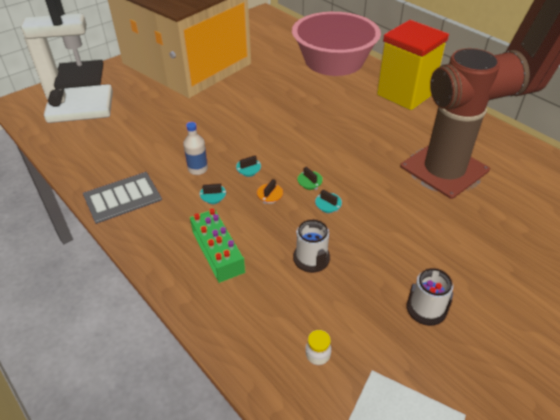

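Top view: orange cap at (337,227), bar running (333,215)–(341,240). The tube-filled bucket is at (88,240) and the empty one at (230,196). I'll move the wrist camera over the tube bucket, stopping once short of it for parallax.

```bash
cat > h.py <<'E'
from cell import robot, viewer
import numpy as np, cv2, pickle
from scipy.optimize import least_squares
from scipy.spatial.transform import Rotation as R
def snap(n,f):
    c=viewer.camera(n); c["fish"]=n=="wrist"; pickle.dump(c,open(f"{f}.pkl","wb")); cv2.imwrite(f"pics/{f}.png",c["color"][:,:,::-1]); return c
def load(f):
    if f in("top","scene","wrist"):
        c=pickle.load(open("v0.pkl","rb"))[f]; c["fish"]=f=="wrist"; return c
    return pickle.load(open(f"{f}.pkl","rb"))
def proj(c,P):
    P=np.atleast_2d(P); T=c["world_to_cam"]; p=P@T[:3,:3].T+T[:3,3]; K=c["mtx"]
    if c["fish"]:
        r=np.hypot(p[:,0],p[:,1]); th=np.arctan2(r,p[:,2]); q=p[:,:2]/np.maximum(r,1e-9)[:,None]*th[:,None]
    else: q=p[:,:2]/p[:,2:]
    return q*K[0,0]+K[:2,2]
def onplane(c,uv,z):
    uv=np.atleast_2d(uv); K=c["mtx"]; q=(uv-K[:2,2])/K[0,0]
    if c["fish"]:
        th=np.hypot(*q.T)[:,None]; d=np.hstack([q/th*np.sin(th),np.cos(th)])
    else: d=np.hstack([q,np.ones((len(q),1))])
    T=c["world_to_cam"]; d=d@T[:3,:3]; o=-T[:3,:3].T@T[:3,3]
    return o+d*((z-o[2])/d[:,2:])
def tri(views,guess=(.5,0,.05)):
    f=lambda P:np.concatenate([(proj(c,P)-uv)[0] for c,uv in views])
    r=least_squares(f,guess); return r.x,np.abs(r.fun).max()
def rows(target,roll=None):
    "shift in units and roll to world TCP target; roll=desired yaw of tool y in world (mod pi)"
    s=robot.sense(); M=R.from_quat(s["tcp_rot"]).as_matrix(); d=M.T@(np.array(target)-s["tool_pos"])/.06
    y=np.arctan2(M[1,1],M[0,1]); print("shift",d.round(3),"tool-y yaw",np.degrees(y).round(2),"tilt",M[:,2].round(4),"q",s["joint_positions"].round(3),"F",s["contact_force"].round(1),"t",s["clock"])
    if roll is not None: print("roll",(y-roll+np.pi/2)%np.pi-np.pi/2)
E
python3 -m creep '[-4.9,-4.16,0,0,85,-4.9,-4.16,0,0,85,-4.9,-4.16,0,0,85,-4.9,-4.16,0,0,85,-4.9,-4.16,0,0,85,-4.9,-4.16,0,0,85,-4.9,-4.16,0,0,85,-4.9,-4.16,0,0,85,-4.9,-4.16,0,0,85,-4.9,-4.16,0,0,85]'
python3 -c "
from h import *
snap('wrist','w1');rows([.47,.27,.23])"
python3 -m creep '[-1.6,0,0,0,85,-1.6,0,0,0,85,-1.6,0,0,0,85,-1.6,0,0,0,85]'
python3 -c "
from h import *
snap('wrist','w2');rows([.47,.27,.23])
a=load('w1')['color'];b=load('w2')['color']
cv2.imwrite('pics/w12.png',cv2.resize(np.vstack([a,b]),None,fx=.7,fy=.7)[:,:,::-1])"
```

```text
clock: 1.4
tool_pos: [0.3745, 0.2952, 0.2312]
tcp_rot: [0.119, 0.993, 0.0, -0.0]
contact_force: [-0.0, 0.5, 1.0]
width: 0.0852
shift [-1.645 -0.03   0.02 ] tool-y yaw 76.28 tilt [-3.e-04  0.e+00 -1.e+00] q [ 0.502 -0.141  1.899  0.     1.384 -0.83 ] F [-0.1  0.2  0.4] t 1.45
clock: 1.95
tool_pos: [0.4676, 0.2717, 0.2309]
tcp_rot: [0.12, 0.993, -0.0, -0.001]
contact_force: [-0.2, 0.1, -0.1]
width: 0.0852
shift [-0.048 -0.018  0.017] tool-y yaw 76.21 tilt [-9.e-04 -1.e-04 -1.e+00] q [ 0.38   0.02   1.746  0.     1.376 -0.95 ] F [ 0.5  0.7 -0.2] t 2.0
```

View pics/w12.png

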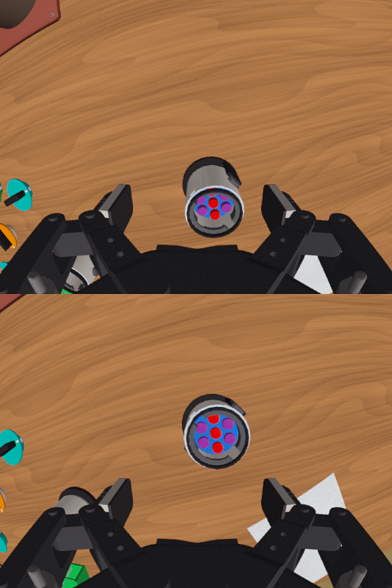

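w1 and w2 show the tube bucket at about (213,212) in the upper half and (217,435) in the lower half. Next, enlarged crops to find the rim and slots.

```bash
python3 - <<'E'
from h import *
def crop(c,u,v,w,h,k):
    return cv2.resize(np.ascontiguousarray(c["color"][v:v+h,u:u+w,::-1]),None,fx=k,fy=k,interpolation=cv2.INTER_CUBIC)
a=crop(load('w2'),250,135,120,120,4); b=crop(load('w1'),250,215,120,120,2.5); t=crop(load('top'),300,190,75,75,4)
im=np.zeros((600,780,3),np.uint8); im[:480,:480]=a; im[:300,480:780]=b; im[300:600,480:780]=t
cv2.imwrite('pics/crops.png',cv2.convertScaleAbs(im,alpha=1.5,beta=20))
E
```

```text
(no output)
```

View pics/crops.png

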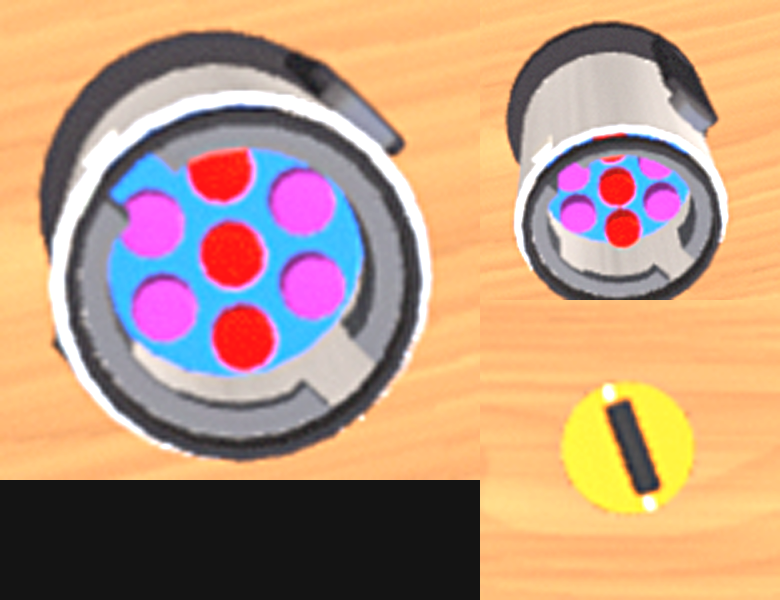

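Crops: in w2 (4x) the slots lie on the line (151,190)–(324,352), and the rim's centre is near (240,275). In the top view the cap's lugs are at (332.5,213.3) and (342.3,240.8). Now fitting the rim and computing slot yaw and cap pose.

```bash
python3 - <<'E'
from h import *
def rim(name,cu,cv,lo,hi):
    c=load(name); hsv=cv2.cvtColor(c["color"],cv2.COLOR_RGB2HSV); pts=[]
    S=cv2.resize(hsv[:,:,1],None,fx=1,fy=1).astype(float)
    for a in np.radians(np.arange(lo,hi,4)):
        r=np.arange(30,70,.25); u=cu+r*np.cos(a); v=cv+r*np.sin(a)
        s=cv2.remap(S.astype(np.float32),u.astype(np.float32)[None],v.astype(np.float32)[None],1)[0]
        w=s>70
        k=np.where(~w)[0]
        k=k[-1]+1 if len(k) else None
        if k and k<len(r) and k>0: pts.append((u[k],v[k]))
    return c,np.array(pts)
D=[rim('w2',310,204,-5,150),rim('w1',305,305,-5,185)]
for c,p in D: print(len(p),p.mean(0))
t=np.linspace(0,2*np.pi,721)
def res(X,zfix=None):
    z=X[2] if zfix is None else zfix
    P=np.c_[X[0]+.041*np.cos(t),X[1]+.041*np.sin(t),np.full(721,z)]; o=[]
    for c,p in D:
        q=proj(c,P); o.append(np.linalg.norm(p[:,None]-q[None],axis=2).min(1))
    return np.concatenate(o)
r=least_squares(res,[.47,.27,.105],loss="soft_l1"); print("rim",r.x.round(4),"median px",np.median(r.fun))
r=least_squares(lambda X:res(X,.105),[.47,.27],loss="soft_l1"); print("rim z=.105",r.x.round(4),np.median(r.fun)); C=r.x
c=load('w2'); f=lambda u,v:(250+u/4,135+v/4)
P=onplane(c,[f(151,190),f(324,352),f(128,215),f(175,165),f(345,325),f(303,380)],.105)
print("slot pts",P[:,:2].round(4).tolist(),"mid",P[:2,:2].mean(0)); d=P[1]-P[0]; print("slot yaw",np.degrees(np.arctan2(d[1],d[0])))
for p in P[:2]: print(np.degrees(np.arctan2(*(p[:2]-C)[::-1])),np.linalg.norm(p[:2]-C))
tp=load('top');
P=onplane(tp,[(332.5,213.25),(342.25,240.75)],.0105); d=P[1]-P[0]; print("cap",P.mean(0),"yaw",np.degrees(np.arctan2(d[1],d[0])),np.linalg.norm(d))
rot=R.from_quat
rows([*(P.mean(0)[:2]),.2],np.arctan2(d[1],d[0])+np.pi/2)
E
```

```text
39 [320.60802865 235.23598827]
27 [308.11219299 318.13146102]
rim [0.4696 0.2967 0.1057] median px 0.3936781194671442
rim z=.105 [0.4699 0.2967] 0.4039403584222395
slot pts [[0.4471, 0.2826], [0.4903, 0.3108], [0.4511, 0.2767], [0.4431, 0.2887], [0.4855, 0.3165], [0.4955, 0.3051]] mid [0.46869107 0.29673629]
slot yaw 33.11631810163829
-148.4493357988215 0.026837223995053824
34.80780577015459 0.02484125635927384
cap [ 0.50895882 -0.26363814  0.0105    ] yaw -160.3066375188737 0.06880250351643782
shift [-2.799 -8.501  0.517] tool-y yaw 76.21 tilt [-9.e-04 -1.e-04 -1.e+00] q [ 0.38   0.02   1.746  0.     1.376 -0.95 ] F [ 0.5  0.7 -0.2] t 2.0
roll -0.584353120809098
```

```bash
python3 -m creep '[-2.8,-7.5,0,-0.58,85,-2.8,-7.5,0,-0.58,85,-2.8,-7.5,0,-0.58,85,-2.8,-7.5,0,-0.58,85,-2.8,-7.5,0,-0.58,85,-2.8,-7.5,0,-0.58,85,-2.8,-7.5,0,-0.58,85,-2.8,-7.5,0,-0.58,85,-2.8,-7.5,0,-0.58,85,-2.8,-7.5,0,-0.58,85,-2.8,-7.5,0,-0.58,85,-2.8,-7.5,0,-0.58,85,-2.8,-7.5,0,-0.58,85]'
python3 -c "
from h import *
snap('wrist','w3');rows([.509,-.2636,.2],np.radians(109.7))"
python3 -m creep '[-0.5,-0.9,0,0,85,-0.5,-0.9,0,0,85,-0.5,-0.9,0,0,85,-0.5,-0.9,0,0,85]'
python3 - <<'E'
from h import *
snap('wrist','w4');rows([.509,-.2636,.1],np.radians(109.7))
def crop(c,k=3.3):
    u,v=proj(c,[[.509,-.2636,.03]])[0].astype(int); u0,v0=max(u-58,0),max(v-58,0); print(u,v,"origin",u0,v0)
    return cv2.resize(np.ascontiguousarray(c["color"][v0:v0+116,u0:u0+116,::-1]),(390,390),interpolation=cv2.INTER_CUBIC)
cv2.imwrite('pics/cap.png',cv2.convertScaleAbs(np.hstack([crop(load('w3')),crop(load('w4'))]),alpha=1.4,beta=15))
c=load('w2');g=c["color"].astype(int)
for C in [(.4696,.2967)]:
    a=np.arange(0,360,3); P=lambda r:np.c_[C[0]+r*np.cos(np.radians(a)),C[1]+r*np.sin(np.radians(a)),np.full(len(a),.105)]
    for r in(.030,.0315):
        q=proj(c,P(r)).astype(np.float32); s=cv2.remap(c["color"],q[:,0][None],q[:,1][None],1)[0].astype(int)
        print(r,[(int(x),*y) for x,y in zip(a,s.tolist()) if 0<=x<=66 or 177<=x<=246])
E
```

```text
clock: 3.62
tool_pos: [0.5241, -0.2051, 0.2315]
tcp_rot: [-0.169, 0.986, -0.0, 0.0]
contact_force: [-1.4, 0.1, 0.1]
width: 0.0849
shift [ 0.56  -0.832  0.524] tool-y yaw 109.44 tilt [ 2.e-04 -1.e-04 -1.e+00] q [-0.514  0.072  1.691  0.     1.378 -2.424] F [ 0.3 -0.   0.2] t 3.675
roll -0.004537464226683108
clock: 4.18
tool_pos: [0.5699, -0.2466, 0.2322]
tcp_rot: [-0.168, 0.986, -0.0, 0.0]
contact_force: [0.4, -0.3, 0.6]
width: 0.0851
shift [1.055 0.072 2.206] tool-y yaw 109.4 tilt [ 1.3e-03 -7.0e-04 -1.0e+00] q [-0.535  0.209  1.538  0.     1.393 -2.445] F [ 0.2 -0.5 -0.3] t 4.225
roll -0.005208620622770388
233 160 origin 175 102
284 132 origin 226 74
0.03 [(0, 77, 76, 82), (3, 82, 82, 89), (6, 77, 77, 82), (9, 84, 84, 90), (12, 89, 88, 94), (15, 91, 91, 97), (18, 79, 80, 85), (21, 120, 114, 109), (24, 130, 124, 120), (27, 129, 123, 119), (30, 129, 123, 118), (33, 129, 122, 118), (36, 130, 122, 119), (39, 129, 122, 117), (42, 127, 121, 115), (45, 117, 113, 110), (48, 90, 91, 97), (51, 90, 90, 96), (54, 90, 90, 96), (57, 92, 91, 97), (60, 93, 91, 98), (63, 91, 90, 95), (66, 90, 90, 96
[... 689 characters left out ...]
3, 129, 122, 119), (36, 129, 123, 116), (39, 128, 121, 117), (42, 128, 121, 116), (45, 109, 105, 104), (48, 89, 89, 94), (51, 90, 90, 96), (54, 91, 91, 96), (57, 91, 90, 95), (60, 91, 90, 96), (63, 91, 91, 96), (66, 92, 92, 96), (177, 92, 92, 98), (180, 92, 92, 98), (183, 90, 89, 95), (186, 94, 93, 98), (189, 96, 95, 100), (192, 94, 93, 98), (195, 93, 92, 97), (198, 91, 90, 94), (201, 83, 99, 141), (204, 29, 117, 212), (207, 30, 118, 211), (210, 30, 117, 210), (213, 29, 117, 211), (216, 29, 118, 212), (219, 28, 119, 213), (222, 32, 117, 211), (225, 47, 58, 93), (228, 83, 82, 87), (231, 92, 92, 98), (234, 91, 91, 97), (237, 90, 90, 97), (240, 92, 92, 96), (243, 91, 92, 96), (246, 92, 91, 96)]
```

View pics/cap.png

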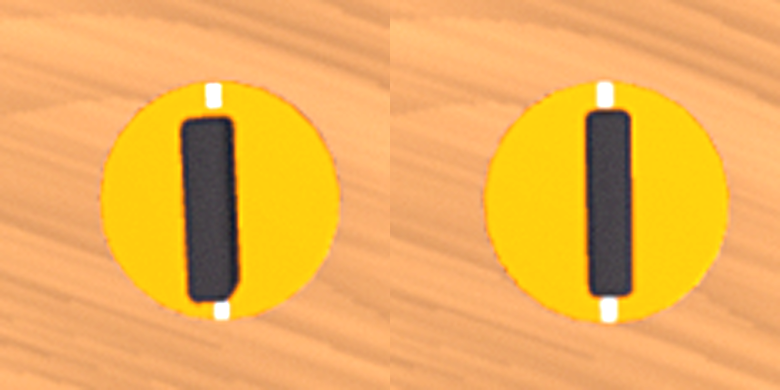

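Both crops show the cap squarely. The white flange marks are at (213,95)/(222,311) in w3 and (215,95)/(219,310) in w4, and the bar lies along the line between them. Triangulating now.

```bash
python3 - <<'E'
from h import *
a,b=load('w3'),load('w4'); k=116/390
f=lambda o,u,v:np.array([o[0]+u*k-.3,o[1]+v*k-.3])
A,B=(175,102),(226,74)
p1,e1=tri([(a,f(A,213,95)),(b,f(B,215,95))]);p2,e2=tri([(a,f(A,222,311)),(b,f(B,219,310))])
print("marks",p1.round(4),e1,p2.round(4),e2,"mid",(p1+p2)/2)
# bar top ends' centres
t,e=tri([(a,f(A,209,207)),(b,f(B,219,203))]);print("bar centre",t.round(4),e)
for c,o,q1,q2 in((a,A,(213,95),(222,311)),(b,B,(215,95),(219,310))):
    P=onplane(c,[f(o,*q1),f(o,*q2)],.0275);d=P[0]-P[1];print(P.mean(0).round(4),"yaw",np.degrees(np.arctan2(d[1],d[0])),np.linalg.norm(d))
# flange silhouette centre
for c in(a,b):
    m=cv2.inRange(cv2.cvtColor(c["color"],cv2.COLOR_RGB2HSV),(8,215,200),(28,255,255)); n,l,s,ce=cv2.connectedComponentsWithStats(m)
    i=[j for j in range(1,n) if s[j,4]>2000]; print([s[j].tolist() for j in i])
    for j in i:
        cs=np.vstack(cv2.findContours((l==j).astype(np.uint8),0,1)[0]); (u,v),_,_=cv2.fitEllipse(cv2.convexHull(cs)); print(onplane(c,[(u,v)],.0275).round(4))
C=load('top'); m=cv2.inRange(cv2.cvtColor(C["color"],cv2.COLOR_RGB2HSV),(8,215,200),(28,255,255)); ys,xs=np.where(m[200:260,300:375]); print("top",onplane(C,[((xs.min()+xs.max())/2+300,(ys.min()+ys.max())/2+200)],.0275))
d=p1-p2; rows([*((p1+p2)/2)[:2],.031],np.arctan2(d[1],d[0])+np.pi/2)
E
```

```text
marks [ 0.4767 -0.2697  0.0283] 0.08155643239835797 [ 0.5408 -0.2453  0.031 ] 0.40508415312257284 mid [ 0.50876256 -0.2575014   0.02961972]
bar centre [ 0.5084 -0.2577  0.0467] 0.1758299671968757
[ 0.5093 -0.2575  0.0275] yaw -159.29494536048517 0.06980004381396049
[ 0.5088 -0.2575  0.0275] yaw -159.37612182939503 0.06850201660625108
[[205, 126, 71, 71, 2924]]
[[ 0.5078 -0.2573  0.0275]]
[]
top [[ 0.50952984 -0.25924426  0.0275    ]]
shift [1.026 0.171 3.356] tool-y yaw 109.4 tilt [ 1.3e-03 -7.0e-04 -1.0e+00] q [-0.535  0.209  1.538  0.     1.393 -2.445] F [ 0.2 -0.5 -0.3] t 4.225
roll -0.024093121882563295
```

```bash
python3 -m creep '[1.03,0.17,1,-0.024,85,1.03,0.17,2,-0.024,85,1.03,0.17,2.6,-0.024,85,1.03,0.17,2.9,-0.024,85,1.03,0.17,3.1,-0.024,85,1.03,0.17,3.34,-0.024,85,1.03,0.17,3.34,-0.024,85,1.03,0.17,3.34,-0.024,85]'
python3 -c "
from h import *
rows([.509,-.2575,.031],np.radians(110.7))"
```

```text
clock: 5.22
tool_pos: [0.5092, -0.2583, 0.0319]
tcp_rot: [-0.18, 0.984, -0.001, 0.001]
contact_force: [0.0, -0.8, 0.0]
width: 0.0847
shift [-0.001  0.014  0.014] tool-y yaw 110.76 tilt [ 1.3e-03 -9.0e-04 -1.0e+00] q [-0.608  0.32   1.813 -0.     1.008 -2.541] F [ 0.  -0.8  0. ] t 5.225
roll 0.0011257446870165388
```

```bash
python3 -m creep '[0,0,0,0,40,0,0,0,0,20,0,0,0,0,10,0,0,0,0,8,0,0,0,0,8,0,0,0,0,8,0,0,0,0,8]' 90
python3 -m creep '[0,0,-0.3,0,8,0,0,-1,0,8,0,0,-2,0,8,0,0,-3,0,8,0,0,-3,0,8,0,0,-3,0,8]'
python3 - <<'E'
from h import *
c=snap('wrist','w5'); snap('scene','s1'); rows([.4697,.2967,.25],np.radians(123.3))
cv2.imwrite('pics/grip.png',np.hstack([c["color"][130:420,130:430],load('s1')["color"][80:370,180:480]])[:,:,::-1])
E
```

```text
clock: 6.1
tool_pos: [0.5087, -0.2581, 0.0312]
tcp_rot: [-0.18, 0.984, -0.0, 0.0]
contact_force: [-0.1, -0.4, 3.3]
width: 0.0125
clock: 6.85
tool_pos: [0.508, -0.2576, 0.2108]
tcp_rot: [-0.18, 0.984, 0.0, -0.0]
contact_force: [-0.1, 0.9, -3.2]
width: 0.0126
shift [-2.685  8.854 -0.664] tool-y yaw 110.75 tilt [-0.0034  0.0023 -1.    ] q [-0.608  0.107  1.698 -0.     1.341 -2.541] F [-0.2  0.1 -1.7] t 6.95
roll -0.21897805306082763
```

View pics/grip.png

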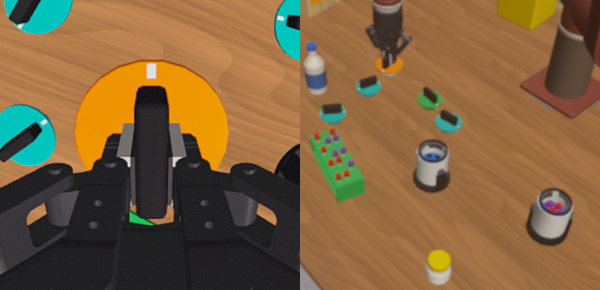

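The cap is held squarely by its bar: flange mark at (151,70) in the crop, full frame (281,200), which is on the camera's centre column. Now I'll carry it high over to the tube bucket.

```bash
python3 - <<'E'
from h import *
c=load('w5'); s=robot.sense(); M=R.from_quat(s["tcp_rot"]).as_matrix()
for z in(-.0311,):
    P=onplane(c,[(281.5,200.5)],s["tool_pos"][2]+z+.0275); print("mark in tool",(M.T@(P[0]-s["tool_pos"])).round(4))
m=cv2.inRange(cv2.cvtColor(c["color"],cv2.COLOR_RGB2HSV),(8,200,180),(28,255,255)); m[:150]=0;m[280:]=0
cs=max(cv2.findContours(m,0,1)[0],key=cv2.contourArea)[:,0]; p=cs[cs[:,1]<260]; p=np.array([q for q in p if abs(np.hypot(q[0]-282,q[1]-267)-77)<6],float); print(len(p))
t=np.linspace(0,2*np.pi,721)
def res(X):
    L=np.c_[X[0]+.039*np.cos(t),X[1]+.039*np.sin(t),np.full(721,X[2])]@M.T+s["tool_pos"]; q=proj(c,L); return np.linalg.norm(p[:,None]-q[None],axis=2).min(1)
r=least_squares(res,[0,0,.0036],loss="soft_l1",f_scale=.5); print("flange centre in tool",r.x.round(4),np.median(r.fun))
r=least_squares(lambda X:res([*X,.0036]),[0,0],loss="soft_l1",f_scale=.5); print(r.x.round(4),np.median(r.fun))
E
python3 -m creep '[0,0,-0.7,0,8,-2.68,8.85,-0.7,-0.219,8,-2.68,8.85,-0.7,-0.219,8,-2.68,8.85,-0.7,-0.219,8,-2.68,8.85,-0.7,-0.219,8,-2.68,8.85,-0.7,-0.219,8,-2.68,8.85,-0.7,-0.219,8,-2.68,8.85,-0.7,-0.219,8,-2.68,8.85,-0.7,-0.219,8,-2.68,8.85,-0.7,-0.219,8,-2.68,8.85,-0.7,-0.219,8,-2.68,8.85,-0.7,-0.219,8,-2.68,8.85,-0.7,-0.219,8,-2.68,8.85,-0.7,-0.219,8]'
python3 -c "
from h import *
rows([.4697,.2967,.25],np.radians(123.3));snap('wrist','w6')"
```

```text
mark in tool [ 0.0331 -0.0003  0.0037]
205
flange centre in tool [-0.0017 -0.0005  0.0051] 0.34814849080239874
[-0.0015 -0.0005] 0.37837805363375876
clock: 8.7
tool_pos: [0.471, 0.2944, 0.2528]
tcp_rot: [-0.286, 0.958, -0.0, -0.0]
contact_force: [0.0, 0.1, -1.6]
width: 0.0128
shift [-0.003  0.044  0.046] tool-y yaw 123.19 tilt [-2.e-04 -3.e-04 -1.e+00] q [ 0.417  0.041  1.684 -0.     1.417 -1.733] F [ 0.   0.1 -1.6] t 8.7
roll -0.0019235762303111414
```

```bash
python3 -m creep '[0.02,0.04,0.8,0,8,0.02,0.04,1.4,0,8,0.02,0.04,1.7,0,8,0.02,0.04,1.7,0,8,0.02,0.04,1.7,0,8,0.02,0.04,1.7,0,8]'
python3 - <<'E'
from h import *
s=robot.sense(); M=R.from_quat(s["tcp_rot"]).as_matrix(); B=np.array([.4697,.2967,.146])-M@[-.0016,-.0004,0]
rows(B,np.radians(123.3)); rows(B)
c=snap('wrist','w7'); rows(B); d=snap('scene','s2'); rows(B)
u,v=proj(d,[[.47,.297,.1]])[0].astype(int)
a=cv2.resize(np.ascontiguousarray(d["color"][v-60:v+60,u-60:u+60]),(400,400),interpolation=2); b=cv2.resize(np.ascontiguousarray(c["color"][100:340,160:400]),(400,400))
cv2.imwrite('pics/pre.png',cv2.convertScaleAbs(np.hstack([a,b])[:,:,::-1],alpha=1.3,beta=15))
E
```

```text
clock: 9.5
tool_pos: [0.4695, 0.2974, 0.1528]
tcp_rot: [-0.287, 0.958, 0.0, 0.002]
contact_force: [0.2, 0.2, -1.2]
width: 0.0124
shift [ 0.032 -0.005  0.114] tool-y yaw 123.3 tilt [ 0.0029  0.0013 -1.    ] q [ 0.423  0.123  1.789 -0.     1.226 -1.729] F [ 0.2  0.2 -1.2] t 9.5
roll -1.1294851695708985e-05
shift [ 0.032 -0.005  0.114] tool-y yaw 123.3 tilt [ 0.0029  0.0013 -1.    ] q [ 0.423  0.123  1.789 -0.     1.226 -1.729] F [ 0.2  0.2 -1.2] t 9.5
shift [ 0.028 -0.006  0.109] tool-y yaw 123.3 tilt [ 0.0025  0.0011 -1.    ] q [ 0.423  0.124  1.789 -0.     1.226 -1.729] F [-0.9 -0.8 -1. ] t 9.55
shift [ 0.024 -0.008  0.104] tool-y yaw 123.31 tilt [ 2.e-03  9.e-04 -1.e+00] q [ 0.423  0.124  1.79  -0.     1.226 -1.729] F [ 0.8 -0.6 -1.3] t 9.6
```

View pics/pre.png

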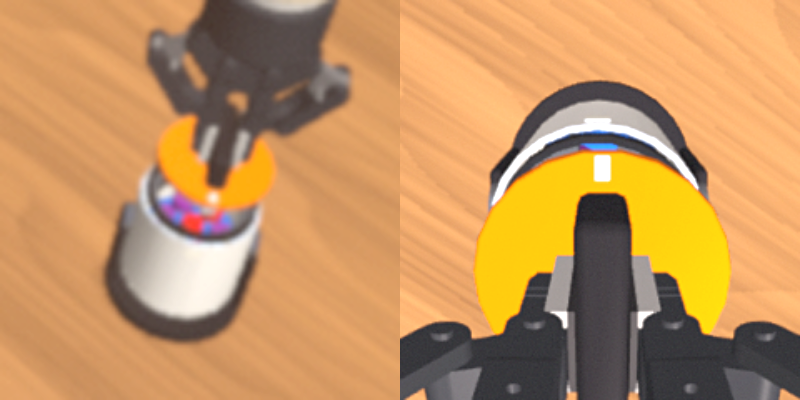

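Scene crop: the cap sits above the tube bucket. Wrist crop: the cap mark (602,168), slot (600,147) and bucket mark (598,121) line up. Lowering until the lugs are in the slots, just short of the ring.

```bash
python3 -m creep '[0.025,-0.005,0.1,0,8,0.025,-0.005,0.2,0,8,0.025,-0.005,0.28,0,8,0.025,-0.005,0.36,0,8,0.025,-0.005,0.46,0,8,0.025,-0.005,0.46,0,8,0.025,-0.005,0.46,0,8]'
python3 - <<'E'
from h import *
s=robot.sense(); M=R.from_quat(s["tcp_rot"]).as_matrix(); rows(np.array([.4697,.2967,.1158])-M@[-.0016,-.0004,0],np.radians(123.3)); print(s["wrist_torque"])
E
```

```text
clock: 10.48
tool_pos: [0.4688, 0.2965, 0.1231]
tcp_rot: [-0.286, 0.958, 0.0, 0.002]
contact_force: [5.1, 2.5, -5.8]
width: 0.0121
shift [0.013 0.001 0.122] tool-y yaw 123.29 tilt [ 0.0036  0.0017 -1.    ] q [ 0.422  0.154  1.815  0.     1.168 -1.73 ] F [ 5.1  2.5 -5.8] t 10.475
roll -0.00026056302172472456
[ 0.54075503 -1.27753342  0.00548656]
```

```bash
python3 -m creep '[-0.02,0,0,0,8,-0.02,0,0,0,8,-0.02,0,0,0,8]'
python3 - <<'E'
from h import *
s=robot.sense(); M=R.from_quat(s["tcp_rot"]).as_matrix(); rows(np.array([.4697,.2967,.1158])-M@[-.0016,-.0004,0],np.radians(123.3)); print(s["wrist_torque"], M.T@s["contact_force"])
E
```

```text
clock: 10.85
tool_pos: [0.4689, 0.2966, 0.1231]
tcp_rot: [-0.286, 0.958, -0.0, 0.001]
contact_force: [5.7, 2.0, -4.9]
width: 0.0122
shift [0.015 0.001 0.121] tool-y yaw 123.3 tilt [ 1.4e-03  3.0e-04 -1.0e+00] q [ 0.422  0.157  1.812 -0.     1.171 -1.73 ] F [ 5.7  2.  -4.9] t 10.85
roll -8.137458073420589e-05
[ 0.36617456 -1.10220117  0.04951425] [-5.85942724 -1.47864268  4.95817528]
```

```bash
python3 -m creep '[-0.03,-0.01,0,0,8,-0.03,-0.01,0,0,8,-0.03,-0.01,0,0,8]'
python3 - <<'E'
from h import *
s=robot.sense(); M=R.from_quat(s["tcp_rot"]).as_matrix(); rows(np.array([.4697,.2967,.1158])-M@[-.0016,-.0004,0],np.radians(123.3)); print(s["wrist_torque"], M.T@s["contact_force"])
E
```

```text
clock: 11.22
tool_pos: [0.4695, 0.2968, 0.1229]
tcp_rot: [-0.287, 0.958, -0.0, -0.001]
contact_force: [-0.1, 0.2, -2.7]
width: 0.0128
shift [0.024 0.003 0.119] tool-y yaw 123.3 tilt [-1.4e-03 -6.0e-04 -1.0e+00] q [ 0.422  0.16   1.808  0.     1.174 -1.73 ] F [-0.1  0.2 -2.7] t 11.225
roll 4.90018238101797e-05
[-0.04357288 -0.04354805 -0.02513075] [-2.17165269e-03  2.29394142e-01  2.67922682e+00]
```

Free of side load now. Pushing down against the ring.

```bash
python3 -m creep '[0,0,0.04,0,8,0,0,0.08,0,8,0,0,0.11,0,8,0,0,0.125,0,8,0,0,0.125,0,8,0,0,0.125,0,8]'
python3 - <<'E'
from h import *
s=robot.sense(); M=R.from_quat(s["tcp_rot"]).as_matrix(); rows([.4695,.2968,.1156],np.radians(123.3)); print(s["wrist_torque"], M.T@s["contact_force"])
E
```

```text
clock: 11.98
tool_pos: [0.4698, 0.297, 0.1168]
tcp_rot: [-0.287, 0.958, -0.0, -0.0]
contact_force: [-5.5, -3.1, 8.6]
width: 0.0122
shift [0.007 0.    0.02 ] tool-y yaw 123.31 tilt [-5.e-04 -2.e-04 -1.e+00] q [ 0.422  0.168  1.812  0.     1.162 -1.73 ] F [-5.5 -3.1  8.6] t 11.975
roll 0.00013624665077482945
[-0.29358415  0.88693605 -0.03005914] [ 6.29432663  0.4528501  -8.58353317]
```

```bash
python3 -m creep '[0.015,0,0.02,0,8,0.015,0,0.02,0,8,0.015,0,0.02,0,8]'
python3 - <<'E'
from h import *
s=robot.sense(); M=R.from_quat(s["tcp_rot"]).as_matrix(); rows([.4695,.2968,.1156],np.radians(123.3)); print(s["wrist_torque"], M.T@s["contact_force"])
E
```

```text
clock: 12.35
tool_pos: [0.4698, 0.297, 0.1162]
tcp_rot: [-0.287, 0.958, 0.0, 0.001]
contact_force: [-3.4, -1.3, 8.5]
width: 0.0124
shift [0.006 0.    0.01 ] tool-y yaw 123.31 tilt [ 1.3e-03  8.0e-04 -1.0e+00] q [ 0.422  0.167  1.814  0.     1.158 -1.731] F [-3.4 -1.3  8.5] t 12.35
roll 0.00011311637921052053
[-0.0848467   0.69003413 -0.05819521] [ 3.58528926  0.79309784 -8.45784093]
```

```bash
python3 -m creep '[0.01,0,0.012,0,8,0.01,0,0.012,0,8,0.01,0,0.012,0.1,8,0.01,0,0.012,0.2,8,0.01,0,0.012,0.3,8,0.01,0,0.012,0.3,8]'
python3 - <<'E'
from h import *
s=robot.sense(); M=R.from_quat(s["tcp_rot"]).as_matrix(); rows([.4695,.2968,.1156],np.radians(123.3)); print(s["wrist_torque"], M.T@s["contact_force"])
E
```

```text
clock: 13.1
tool_pos: [0.4707, 0.2971, 0.1162]
tcp_rot: [-0.14, 0.99, 0.001, 0.002]
contact_force: [-0.2, 0.5, 9.0]
width: 0.0124
shift [0.021 0.    0.01 ] tool-y yaw 106.05 tilt [ 0.0044  0.0021 -1.    ] q [ 0.421  0.167  1.815  0.     1.155 -1.43 ] F [-0.2  0.5  9. ] t 13.1
roll -0.3011068098574492
[-0.00138976  0.16161837 -0.10810661] [ 0.03713529  0.54602576 -9.02681072]
```

Turning freely (torque about 0.1 N·m). Continuing towards the stop.

```bash
python3 -m creep '[0,0,0,0.12,8,0,0,0,0.24,8,0,0,0,0.36,8,0,0,0,0.48,8,0,0,0,0.6,8,0,0,0,0.72,8,0,0,0,0.84,8,0,0,0,0.96,8,0,0,0,1.08,8,0,0,0,1.18,8,0,0,0,1.18,8]'
python3 - <<'E'
from h import *
s=robot.sense(); M=R.from_quat(s["tcp_rot"]).as_matrix(); rows([.4695,.2968,.1156],np.radians(123.3)); print(s["wrist_torque"], M.T@s["contact_force"])
E
```

```text
clock: 14.48
tool_pos: [0.4708, 0.2971, 0.1163]
tcp_rot: [0.435, 0.9, 0.002, 0.002]
contact_force: [0.2, -0.3, 8.3]
width: 0.0124
shift [ 0.009 -0.021  0.012] tool-y yaw 38.44 tilt [ 0.0047  0.0021 -1.    ] q [ 0.421  0.167  1.815  0.     1.155 -0.25 ] F [ 0.2 -0.3  8.3] t 14.475
roll -1.4810912160262686
[ 0.00640542  0.05601889 -0.14928628] [-0.34399113  0.01193821 -8.30890045]
```

```bash
python3 -m creep '[0,0,0,0.04,8,0,0,0,0.08,8,0,0,0,0.12,8,0,0,0,0.15,8,0,0,0,0.17,8,0,0,0,0.17,8,0,0,0,0.17,8]'
python3 - <<'E'
from h import *
s=robot.sense(); M=R.from_quat(s["tcp_rot"]).as_matrix(); rows([.4695,.2968,.1156],np.radians(123.3)); print(s["wrist_torque"], M.T@s["contact_force"])
E
```

```text
clock: 15.35
tool_pos: [0.4707, 0.2971, 0.1163]
tcp_rot: [0.508, 0.861, 0.002, 0.002]
contact_force: [-0.6, -0.6, 9.9]
width: 0.012
shift [ 0.006 -0.019  0.011] tool-y yaw 28.88 tilt [ 0.0046  0.0015 -1.    ] q [ 4.220e-01  1.670e-01  1.815e+00 -1.000e-03  1.155e+00 -8.200e-02] F [-0.6 -0.6  9.9] t 15.35
roll 1.4935981624891377
[-0.03628824  0.15166158  0.83382229] [-0.27380228 -0.79210175 -9.92694081]
```

Stop reached: 0.83 N·m at a tool turn of 94.4°. Easing the twist and letting the cap rise.

```bash
python3 -m creep '[0,0,-0.02,-0.015,8,0,0,-0.04,-0.015,8,0,0,-0.06,-0.015,8,0,0,-0.08,-0.015,8,0,0,-0.08,-0.015,8,0,0,-0.08,-0.015,8]'
python3 - <<'E'
from h import *
s=robot.sense(); M=R.from_quat(s["tcp_rot"]).as_matrix(); rows([.4695,.2968,.1202]); print(s["wrist_torque"], M.T@s["contact_force"])
E
```

```text
clock: 16.1
tool_pos: [0.4705, 0.297, 0.1194]
tcp_rot: [0.503, 0.864, 0.002, 0.001]
contact_force: [5.8, 3.0, 0.5]
width: 0.0122
shift [ 0.006 -0.017 -0.013] tool-y yaw 29.63 tilt [ 0.004   0.0019 -1.    ] q [ 0.421  0.163  1.813  0.     1.161 -0.096] F [5.8 3.  0.5] t 16.1
[ 0.51832092 -0.91343085  0.42988094] [-0.21917002  6.5056217  -0.51661774]
```

```bash
python3 -m creep '[0,0.02,-0.02,0,8,0,0.02,-0.02,0,8,0,0.02,-0.02,0,8,0,0.02,-0.02,0,8]'
python3 - <<'E'
from h import *
s=robot.sense(); M=R.from_quat(s["tcp_rot"]).as_matrix(); rows([.4695,.2968,.1202]); print(s["wrist_torque"], M.T@s["contact_force"])
E
python3 -m creep '[0,0,-0.03,0,8,0,0,-0.03,0,8,0,0,-0.03,0,8]'
python3 - <<'E'
from h import *
s=robot.sense(); M=R.from_quat(s["tcp_rot"]).as_matrix(); rows([.4695,.2968,.1202]); print(s["wrist_torque"], M.T@s["contact_force"])
E
```

```text
clock: 16.6
tool_pos: [0.4705, 0.297, 0.1199]
tcp_rot: [0.503, 0.864, 0.001, 0.001]
contact_force: [6.3, 2.1, -1.7]
width: 0.0125
shift [ 0.006 -0.017 -0.005] tool-y yaw 29.62 tilt [ 1.6e-03  6.0e-04 -1.0e+00] q [ 0.421  0.164  1.81  -0.     1.165 -0.096] F [ 6.3  2.1 -1.7] t 16.6
[ 0.39789633 -0.96405445  0.37753309] [-1.33459909  6.53007823  1.71828905]
clock: 16.98
tool_pos: [0.4705, 0.297, 0.1203]
tcp_rot: [0.503, 0.864, 0.001, 0.0]
contact_force: [9.3, 4.3, -10.1]
width: 0.0121
shift [ 0.006 -0.015  0.002] tool-y yaw 29.62 tilt [ 1.4e-03  7.0e-04 -1.0e+00] q [ 0.421  0.163  1.81   0.     1.166 -0.096] F [  9.3   4.3 -10.1] t 16.975
[ 0.74075884 -1.66700214  0.40458411] [-0.86099519 10.21188313 10.08178264]
```

Lifting now meets a hard ceiling (−10 N at TCP z 0.1203), so the lugs are up in the notches. Relaxing the pull and side load, then checking with the cameras.

```bash
python3 -m creep '[0,0.03,0.03,0,8,0,0.03,0.03,0,8,0,0.03,0.03,0,8,0,0.03,0.03,0,8]'
python3 - <<'E'
from h import *
s=robot.sense(); M=R.from_quat(s["tcp_rot"]).as_matrix(); rows([.4695,.2968,.1202]); print(s["wrist_torque"], M.T@s["contact_force"],s["width"])
c=snap('wrist','w8'); d=snap('scene','s3'); t=snap('top','t3')
u,v=proj(d,[[.47,.297,.1]])[0].astype(int)
a=cv2.resize(np.ascontiguousarray(d["color"][v-50:v+50,u-50:u+50]),(400,400),interpolation=2); b=cv2.resize(np.ascontiguousarray(c["color"][100:340,160:400]),(400,400))
cv2.imwrite('pics/fin.png',np.hstack([cv2.convertScaleAbs(a,alpha=1.4,beta=20),b])[:,:,::-1])
cv2.imwrite('pics/fin2.png',np.hstack([cv2.resize(t["color"],(400,300)),cv2.resize(d["color"],(400,300))])[:,:,::-1])
E
```

```text
clock: 17.48
tool_pos: [0.4707, 0.2971, 0.1202]
tcp_rot: [0.503, 0.864, -0.001, -0.0]
contact_force: [-1.1, -2.3, 6.1]
width: 0.0126
shift [ 0.006 -0.02  -0.001] tool-y yaw 29.64 tilt [-0.0017 -0.0014 -1.    ] q [ 4.220e-01  1.670e-01  1.806e+00 -1.000e-03  1.170e+00 -9.500e-02] F [-1.1 -2.3  6.1] t 17.475
[-0.24419556  0.15239715  0.43035459] [-1.49147441 -2.08860714 -6.10695383] 0.012630432060727143
```

View pics/fin.png

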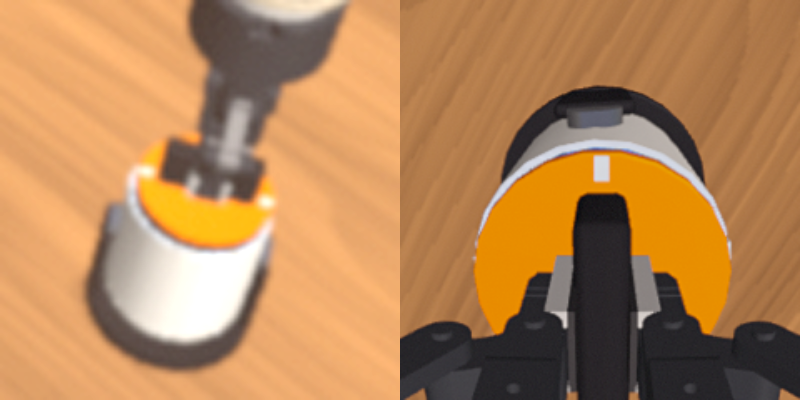

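View pics/fin2.png

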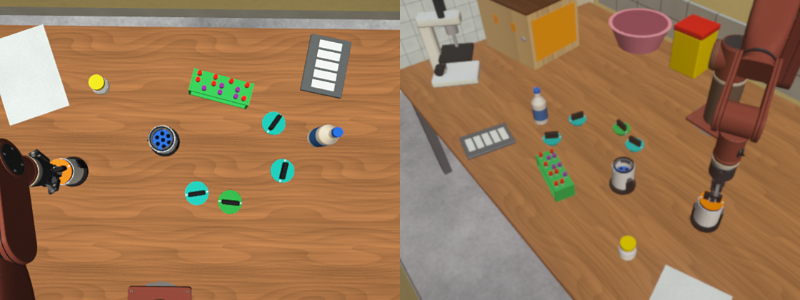

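The cap sits flat on the tube bucket with its mark (601,168) over the fork (594,112), a quarter turn on, and the bystanders are where they were. The tool is pushing down with 6 N, so I'll back off a little before handing in.

```bash
python3 -m creep '[0,-0.008,-0.014,0,8,0,-0.008,-0.014,0,8,0,-0.008,-0.014,0,8,0,-0.008,-0.014,0,8,0,-0.008,-0.014,0,8,0,-0.008,-0.014,0,8]'
python3 - <<'E'
from h import *
s=robot.sense(); M=R.from_quat(s["tcp_rot"]).as_matrix(); rows([.4695,.2968,.1202]); print(s["wrist_torque"], M.T@s["contact_force"],s["width"])
E
```

```text
clock: 18.38
tool_pos: [0.4707, 0.2971, 0.1202]
tcp_rot: [0.503, 0.864, -0.001, -0.0]
contact_force: [1.7, -2.6, -5.6]
width: 0.0124
shift [ 0.005 -0.02   0.001] tool-y yaw 29.62 tilt [-9.e-04 -7.e-04 -1.e+00] q [ 0.422  0.166  1.807 -0.     1.169 -0.095] F [ 1.7 -2.6 -5.6] t 18.375
[-0.25098182 -0.4584707   0.40673344] [-3.07525908  0.1733165   5.62609181] 0.012428572341831909
```

```bash
python3 -c "
from cell import robot
print(robot.finish_job())"
```

```text
the job is handed in; nothing more can be done
None
```

I closed the bucket with the tubes using the orange cap, and by my checks it is locked. It was still gripped by its handle when I handed the job in, at 18.4 s on the robot's clock.

- **Seating:** The lugs went into the slots after I relieved a side load of about 6 N. I then pushed the cap down to an underside height of about 85 mm.
- **Turning:** The cap turned clockwise at about 0.1–0.15 N·m until the torque jumped to 0.83 N·m at a tool turn of 94°, which I took as the stop.
- **Locking:** It then rose about 4 mm, to an underside height of about 89 mm. The height held at 120.2–120.3 mm (fingertips) while the vertical force ranged from 10 N pulling up to 6 N pushing down, so the lugs are against the notch ceilings. I did not test it by turning it back.
- **Camera check:** The last pictures show the cap flat on the bucket with its mark over a fork, a quarter turn from the slots. The empty bucket and the other things looked unmoved.
- **At hand-in:** The grip was 90 N. The force reading was 5.6 N pulling up, with 0.4 N·m of twist still held towards the stop.
- **Measurements that disagreed:** The camera put the cap about 1.6 mm off the tool axis, but correcting for that is what caused the side load. The true offset was closer to zero. The handle, stated as 14 mm wide, read about 12.5 mm on the fingers.

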